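# Clip the snap hook onto the eye bolt and tug-test it

### The arm

A 6-joint arm with a two-finger parallel gripper is mounted at the origin on a cart in front of the work surface, level with it; the furniture and walls round the work are solid. World frame = base frame: x ahead of the robot, y to its left, z up, the work surface at z = 0. Lengths are in m, angles in rad, forces in N, time in s.
With the tool pointing down it reaches from about 0.35 to 0.975 m from the base axis. Payload 17.4 kg.
Tool frame: the origin (TCP) lies between the finger pads, 19 mm behind the fingertips; this is the grasp point; z points along the fingers, y is the line along which they close (so a half turn about z gives the same grasp; the last joint's range is limited). The gripper opens to 85 mm and grips with 20 to 120 N. Pads are 22 mm wide; open, the fingers measure 114 mm over their backs; the gripper's body (76 mm by 85 mm) begins 54 mm behind the grasp point. The pads swing forward as they close: fully open they stand 13 mm farther back than shut.
Start: joints at [1.106, 0.116, 1.442, -0, 1.584, -0.038], TCP at [0.279, 0.614, 0.25] pointing down, gripper open.
Joint ranges: [-2.83, 2.83], [-0.83, 2.19], [0.07, 2.5], [-1.14, 4.28], [0.01, 3], [-2.97, 2.97]. Speed limits (rad/s): [1.89, 1.89, 2.22, 3.14, 3.14, 3.14].

### API

Orientations are given as a unit quaternion [w, x, y, z].
In Python, from plant import ctrl gives the robot as it stands.
- The arm moves only by the tool drive_tool, never from a script. Its argument "steps" is a list of rows, each an object with "delta_rot": the turn, a rotation vector about the tool's x, y, z in degrees, a list of three; "delta_pos": the shift along the tool's x, y, z in mm, a list of three; "gripper": the closure, from -1 (fully open) to 1 (shut). In form: [{"delta_rot": [wx, wy, wz], "delta_pos": [tx, ty, tz], "gripper": gripper}, ...]. A call has exactly 10 rows; each row shifts and turns the commanded pose from where the row before left it, along the tool's axes as they then stand; what a row does not reach is not made up. A row lasts 1/10 s, in which the tool goes at most 50 mm and 8.59 degrees, less where a joint would pass 70% of its speed; a pose out of reach is approached as far as the arm can. A call is refused whole if a number of a shift passes 50 or a number of a turn 8.59, either way. A call with a gripper value outside its range is refused whole. The fingers move at their own pace and stop on an object; "force" is the grip in N (left out, the last holds). Time passes only in rows, so rows that do not move let the fingers close, or fill a call up. It gives the time, the measured TCP pose, the force, the opening and the grip force at its end, in the units of the state.
- ctrl.read_state(): the state, without advancing time (a new reading comes with each control period).
- ctrl.snapshot(name): name is "side" or "top" or "wrist"; returns the picture (480x640x3 uint8, red, green, blue); there is no depth.
- ctrl.camera_model(name): a dict with "fovy" (degrees; the focal length in pixels is half the picture's height over the tangent of half this angle, whatever the lens; pixels are square), "cx", "cy" (the principal point, pixels), "rvec" (rotation vector, rad) and "tvec" (3), from world to camera coordinates, as OpenCV has them; the wrist camera has in their place "T_tool_cam" (4x4, takes a point from camera to tool coordinates, whose origin is the TCP and whose axes are the flange's). Camera axes: x right, y down, z forward; pixel columns grow to the right and rows downward; lengths in m; the calibration is good to about 2 mm. A picture is of the moment at which its call begins: read the wrist's pose just before it. camera_model takes no time and is no camera call.
- ctrl.hand_in(): hands the job in; it is judged then, once.
Trained networks look in the newest picture that a camera, given by its name, has taken for a name from the list of things; names that differ only in an ending like _2 or _b are one class to them, and where a whole thing is asked for, a point or a joint stands for the part that bears it (a point fixed in the world has none). Each returns a list of dicts, best first, with "score" (0 to 1); they miss things now and then, are a little off and sometimes report something else, mostly with a low value. They report only what shows in the picture. A call takes as long as a camera call. They do not tell look-alikes from the thing itself.
- ctrl.look_for(thing, camera): "position" ([x, y, z] in m, in world coordinates, good to about 4 mm: the middle of the surface that is visible of it).
- ctrl.mark_of(thing, camera): "position" ([x, y, z] in m, in world coordinates, good to about 4 mm: a listed point, or the origin of a listed thing).
The state is a dict: "clock": time; "joint_pos": joint angles; "qvel": joint speeds; "joint_torque": joint torques, N m; "ee_pos": TCP position; "tool_rot": TCP orientation; "wrist_force": force on the tool from outside, world axes, zero at the start; "ft_torque": the same for the moment, N m; "grip_width": opening from 0.0 (shut) to 1.0 (fully open); "gripper_force": force on a finger pad.
Only numpy, scipy, OpenCV 4.12 (cv2) and the standard library are available. Lean on these libraries where they do the work, as an engineer would, in place of code of your own. Each camera call takes 0.05 s, during which the arm holds its last target. There are 200 camera calls.

### The job

Take the snap hook by its black grip out of the wooden rest and push it gate-first down over the top bar of the eye bolt until the sprung gate opens, lets the bar in and snaps shut behind it. Then tug the hook upward with about 10 N to prove that the gate holds, and leave it hanging on the bar by the top of its frame, grip up. Be gentle: the hook and the eye bolt must never press on one another with 25 N or more, and the things lying about must stay where they are.

Things in the scene. Friction and masses are not known exactly. Their poses are not given: they have to be found in the camera images.
- hook: Steel snap hook (carabiner) with a black grip block, 77 x 20 x 101 mm, 0.23 kg. Origin: middle of its underside. x: along the frame towards the fixed nose, y: across the flat frame, z: up to the grip. Frame of 10 mm wire: x -39 to 38, z 0 to 64 mm. The mouth is underneath: nose end at x = 13, gate pivot at x = -26, z = 6.5. Starts upright in the rest's slot, leaning up to 0.1 rad
- hook_grip (a point): middle of the hook's grip block (hook z = 84 mm), axes as the hook. The block is 46 (x) x 16 (y) x 36 (z) mm, hook z 62 to 98, with a 50 x 20 mm cap on top; with the TCP here the fingertips just clear the frame
- hook_throat (a point): point on the shut gate (hook x = 4, z = 6.5 mm; gate underside 3 mm lower) where the bar should meet it: keep the bar's axis at hook x 0 to 8 mm, close behind the nose. Nearer the pivot the gate cannot clear it, beyond 9 the nose lands on it
- hook_seat (a point): point under the top of the frame (hook x = 0, z = 49 mm) where the 8 mm bar's axis lies when the hook hangs on it; the inside of the frame's top has a 14 mm wide shallow V saddle, highest here
- gate (a joint): opening of the hook's gate, rad: 0 shut, grows as it swings inward (up), stop at 1.2; cannot swing outward. The bar at the throat needs about 2 N to start it, up to 8 N further on. The bar must go in about 25 to 38 mm past first touch before the gate's tip slips off it and snaps shut (force falls off); at about 48 mm it meets the top of the frame
- anchor: Eye bolt on a screwed-down round flange (72 mm across). Origin: middle of its underside, z up. The upright D-shaped eye (8 mm steel wire) lies in its y-z plane: straight top bar 24 mm long along y, centred over the origin; legs at y = +-24, opening 57 mm high. It stands in a springy rubber bush that yields about 1 mm per 12 N up or down. The hook's y must lie along this y, either way round
- anchor_mid (a point): fixed point 105 mm above the anchor's origin, the middle setting of the bar's axis and NOT where the bar is now: the stem is screwed in more or less, so the bar's axis is anywhere from 92 to 118 mm above the worktop. That is not measured: find it by touch
- rest: fixed hardwood block 104 x 56 x 30 mm with a slot 12 mm wide, 24 mm deep along its x, in which the hook stands; origin: middle of its underside. Lift the hook straight up by 30 mm or more to free it
- bearing_box: small card box 52 x 72 x 44 mm on the worktop, a bystander; origin: middle of its underside
- tape_measure: tape measure 44 x 81 x 68 mm, a bystander; origin: middle of its underside
- electrical_tape: roll of black tape lying flat, 62 mm across, 19 mm high, a bystander; origin: middle of its underside
Not all that is in view belongs to the job. What is shaped like the hook but green or yellow is not meant.

How it is judged:
By the outcome, as a careful person would: the job done as asked, in the order asked, and still so for the second after the job is handed in, with the robot touching nothing.
It also fails if it takes over 58 s, if anything falls off the work surface, if the arm or the gripper's body presses on something with over 40 N, if the wrist force passes 120 N, or if a joint passes its speed limit or range.

## Working session

There is one attempt and no reset: what is moved stays moved. The work goes in short steps, Python scripts to look and compute and a tool call to move; the robot and the scene stay as the last step left them, time stands still between calls to the robot, and variables do not carry over. Pictures are saved under pics/ and viewed, at most 10 in all, crops included, and the job is handed in when it is done.

Besides the shell and the picture viewer there is one more tool, called after "Emit:" by a JSON object that holds its "fn" and its "kwargs". drive_tool: Moves the arm, as the interface text tells. Its arguments: {"type":"object","properties":{"steps":{"type":"array"},"force":{"type":"number"}},"required":["steps"]}

```bash
mkdir -p pics; ls
python3 - <<'E'
from plant import ctrl
import cv2,numpy as np
s=ctrl.read_state(); print({k:np.round(v,3).tolist() for k,v in s.items()})
ims=[]
for c in ("side","top","wrist"):
    im=ctrl.snapshot(c); cv2.imwrite(f"pics/a_{c}.png",im[:,:,::-1])
    m=ctrl.camera_model(c); print(c,{k:np.round(v,4).tolist() for k,v in m.items()})
    for t in ("hook","hook_grip","hook_seat","anchor","anchor_mid","rest","bearing_box","tape_measure","electrical_tape"):
        print(c,t,[(np.round(d["position"],3).tolist(),round(d["score"],2)) for d in ctrl.mark_of(t,c)][:3])
E
```

```text
pics
{'clock': 0.0, 'joint_pos': [1.106, 0.116, 1.442, 0.0, 1.584, -0.038], 'qvel': [0.001, -0.001, -0.0, 0.0, -0.001, -0.001], 'joint_torque': [0.001, -73.202, -63.247, 0.0, 0.006, -0.0], 'ee_pos': [0.279, 0.614, 0.249], 'tool_rot': [-0.0, 0.212, 0.977, -0.001], 'wrist_force': [-0.586, -0.043, 0.191], 'ft_torque': [-0.045, 0.044, 0.0], 'gripper_force': 0.0, 'grip_width': 1.0}
side {'fovy': 46.5002, 'cx': 319.4751, 'cy': 240.7047, 'rvec': [1.9502, -0.5155, 0.3255], 'tvec': [-0.3854, 0.2341, 0.8009]}
side hook [([0.352, 0.242, -0.0], 0.78), ([0.352, 0.136, 0.002], 0.75), ([0.48, 0.254, 0.008], 0.66)]
side hook_grip [([0.352, 0.245, 0.085], 0.81), ([0.543, 0.139, 0.088], 0.76), ([0.482, 0.254, 0.089], 0.63)]
side hook_seat [([0.351, 0.245, 0.05], 0.77), ([0.542, 0.136, 0.047], 0.74), ([0.478, 0.256, 0.058], 0.66)]
side anchor [([0.462, -0.051, -0.001], 0.63)]
side anchor_mid [([0.465, -0.045, 0.106], 0.84), ([0.458, -0.05, -0.001], 0.26)]
side rest [([0.474, 0.257, -0.004], 0.88)]
side bearing_box [([0.442, 0.058, 0.004], 0.93)]
side tape_measure [([0.669, 0.217, 0.003], 0.82)]
side el
[... 635 characters left out ...]
], 0.69), ([0.479, 0.253, -0.005], 0.66), ([0.481, 0.253, 0.054], 0.22)]
top bearing_box [([0.44, 0.055, 0.001], 0.61)]
top tape_measure [([0.668, 0.215, -0.004], 0.58)]
top electrical_tape [([0.665, 0.055, 0.001], 0.58), ([0.464, -0.044, -0.0], 0.19)]
wrist {'fovy': 61.863, 'cx': 322.323, 'cy': 235.336, 'T_tool_cam': [[0.0005, -0.9495, -0.3138, 0.0817], [1.0, 0.0005, 0.0, 0.0007], [0.0001, -0.3138, 0.9495, -0.1237], [0.0, 0.0, 0.0, 1.0]]}
wrist hook [([0.354, 0.242, 0.001], 0.89)]
wrist hook_grip []
wrist hook_seat [([0.354, 0.242, 0.049], 0.91)]
wrist anchor []
wrist anchor_mid []
wrist rest [([0.485, 0.256, 0.002], 0.46)]
wrist bearing_box []
wrist tape_measure []
wrist electrical_tape []
```

View pics/a_side.png

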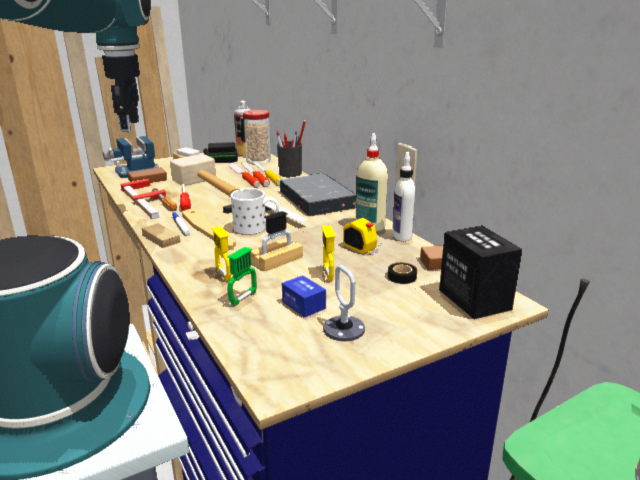

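View pics/a_top.png

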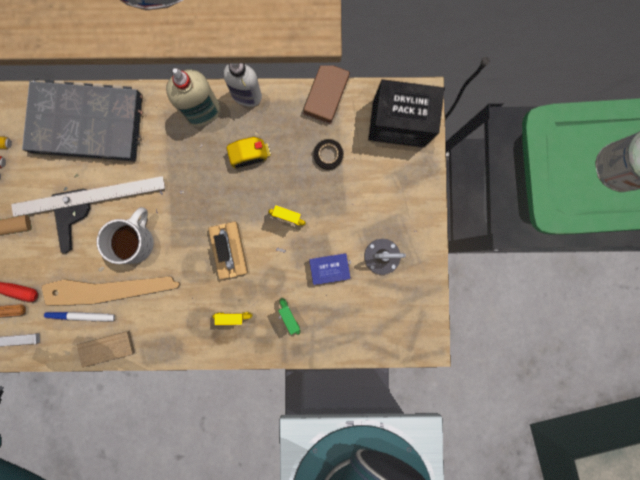

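The hook is the steel one with the black grip in the rest: side (276,222), top (222,247). The anchor is at top (383,257) with its eye roughly along world y. I'm moving above the hook for a close look.

Emit:
{"fn": "drive_tool", "kwargs": {"steps": [{"delta_rot":[0,0,-3.3],"delta_pos":[-32,-25,0],"gripper":-1},{"delta_rot":[0,0,-3.3],"delta_pos":[-31,-27,0],"gripper":-1},{"delta_rot":[0,0,-3.3],"delta_pos":[-29,-29,0],"gripper":-1},{"delta_rot":[0,0,-3.3],"delta_pos":[-28,-30,0],"gripper":-1},{"delta_rot":[0,0,-3.3],"delta_pos":[-26,-32,0],"gripper":-1},{"delta_rot":[0,0,-3.3],"delta_pos":[-24,-34,0],"gripper":-1},{"delta_rot":[0,0,-3.3],"delta_pos":[-22,-35,0],"gripper":-1},{"delta_rot":[0,0,-3.3],"delta_pos":[-20,-36,0],"gripper":-1},{"delta_rot":[0,0,-3.3],"delta_pos":[-17,-37,0],"gripper":-1},{"delta_rot":[0,0,-3.3],"delta_pos":[-16,-38,0],"gripper":-1}]}}

```text
clock: 2.5
ee_pos: [0.4703, 0.2486, 0.2503]
tool_rot: [0.0, -0.076, 0.997, 0.0]
wrist_force: [1.1, -0.8, -1.4]
grip_width: 1.0
gripper_force: 0.0
```

```bash
cat > h.py <<'E'
from plant import ctrl
import cv2,numpy as np
from scipy.spatial.transform import Rotation as R
def tool():
    s=ctrl.read_state(); q=s["tool_rot"]; T=np.eye(4)
    T[:3,:3]=R.from_quat([q[1],q[2],q[3],q[0]]).as_matrix(); T[:3,3]=s["ee_pos"]; return T
def cam(c,T=None):
    m=ctrl.camera_model(c)
    if "T_tool_cam" in m: W=T@np.array(m["T_tool_cam"])
    else:
        W=np.eye(4); r=R.from_rotvec(np.ravel(m["rvec"])).as_matrix(); W[:3,:3]=r.T; W[:3,3]=-r.T@np.ravel(m["tvec"])
    f=240/np.tan(np.radians(m["fovy"]/2)); return W,f,m["cx"],m["cy"]
def pix2z(C,u,v,z):  # intersect pixel ray with height z
    W,f,cx,cy=C; d=W[:3,:3]@[(u-cx)/f,(v-cy)/f,1]; return W[:3,3]+d*(z-W[2,3])/d[2]
def proj(C,p):
    W,f,cx,cy=C; q=W[:3,:3].T@(np.array(p)-W[:3,3]); return q[:2]/q[2]*f+[cx,cy]
E
python3 - <<'E'
from h import *
T=tool(); print(np.round(T,3))
im=ctrl.snapshot("wrist"); cv2.imwrite("pics/b.png",im[:,:,::-1])
for t in ("hook","hook_grip","hook_seat","hook_throat","rest"):
    print(t,[(np.round(d["position"],4).tolist(),round(d["score"],2)) for d in ctrl.mark_of(t,"wrist")][:3])
E
```

```text
[[-0.989 -0.151  0.001  0.47 ]
 [-0.151  0.989  0.     0.249]
 [-0.001  0.    -1.     0.25 ]
 [ 0.     0.     0.     1.   ]]
hook [([0.3514, 0.2455, -0.0011], 0.96), ([0.5401, 0.1377, 0.0011], 0.88), ([0.3572, 0.1323, 0.0038], 0.85)]
hook_grip [([0.3511, 0.1332, 0.0838], 0.96), ([0.482, 0.255, 0.0896], 0.69), ([0.5408, 0.1436, 0.0869], 0.61)]
hook_seat [([0.3491, 0.1347, 0.0491], 0.91), ([0.3525, 0.2442, 0.0476], 0.83)]
hook_throat [([0.3498, 0.1318, 0.0062], 0.78), ([0.5384, 0.1358, 0.0106], 0.74), ([0.3483, 0.2397, 0.0062], 0.7)]
rest [([0.4827, 0.2571, 0.002], 0.73)]
```

View pics/b.png

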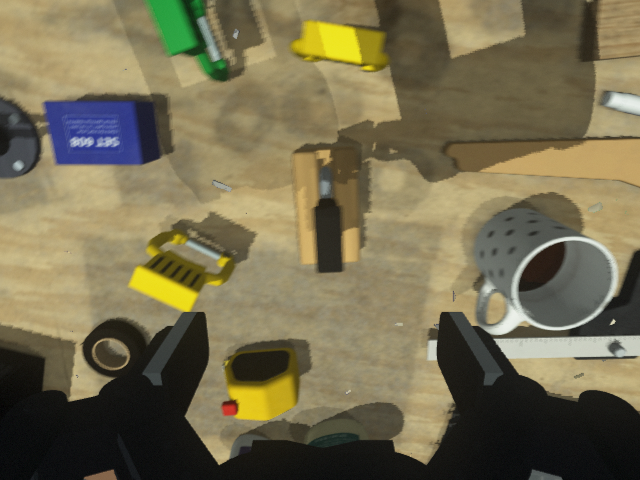

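The hook sits at wrist (328,235) with its cap long axis nearly vertical in the image. I'll zoom in, and run the same crop of the anchor from the top camera.

Run:
```python
import cv2,numpy as np
b=cv2.imread("pics/b.png")[135:285,280:380]; t=cv2.imread("pics/a_top.png")[227:287,350:420]
s=cv2.imread("pics/a_side.png")[195:275,240:310]
o=np.zeros((600,800,3),np.uint8)
o[:600,:400]=cv2.resize(b,None,fx=4,fy=4,interpolation=cv2.INTER_CUBIC)
x=cv2.resize(t,None,fx=5,fy=5,interpolation=cv2.INTER_CUBIC);o[:300,400:750]=x
x=cv2.resize(s,None,fx=3.7,fy=3.7,interpolation=cv2.INTER_CUBIC);o[302:302+x.shape[0],400:400+x.shape[1]]=x
cv2.imwrite("pics/c.png",o)
```

```text
(no output)
```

View pics/c.png

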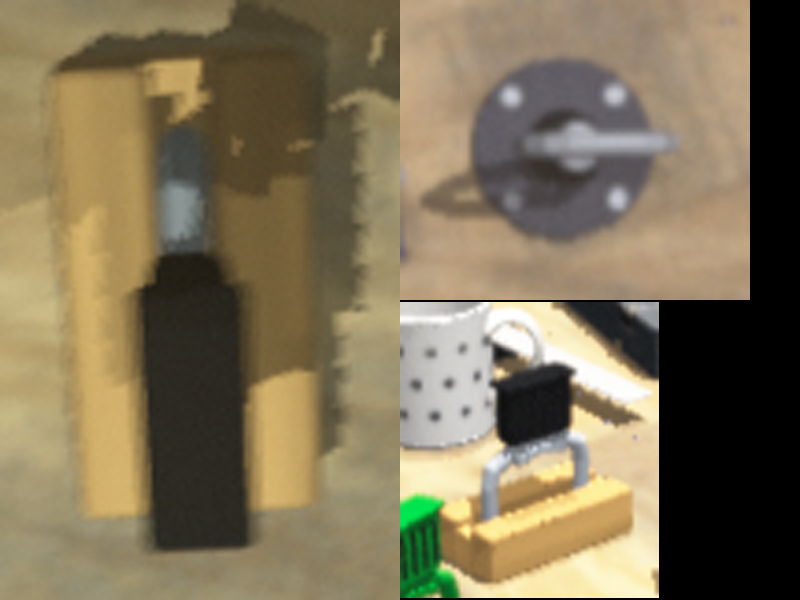

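Run:
```python
from h import *
C=cam("wrist",tool())
P=np.array([pix2z(C,u,v,.107) for u,v in [(315,207),(340.5,207),(318,272),(341.8,272)]]);print(np.round(P,4),P.mean(0))
n=(P[0]+P[1])/2;f=(P[2]+P[3])/2;d=f-n;print(np.linalg.norm(d),np.degrees(np.arctan2(d[1],d[0])))
print("rest axis", )
# rest top face edge z=.03 left edge crop (58,72)->(85,516); right (318,60?)->(310,505)
for a,b in (((58,72),(85,516)),((322,75),(312,505))):
    p,q=[pix2z(C,280+x/4,135+y/4,.03) for x,y in (a,b)];d=q-p;print(p,q,np.degrees(np.arctan2(d[1],d[0])))
C=cam("top")
f=lambda x,y,z:pix2z(C,350+(x-400)/5,227+y/5,z)
B=[f(512,95,.008),f(615,95,.008),f(617,198,.008),f(512,200,.008)];print("bolts",np.round(B,4),np.mean(B,0))
p,q=f(530,142,.105),f(674,142,.105);print("bar",p,q,np.degrees(np.arctan2(*(q-p)[[0,1]])))
```

```text
[[0.4569 0.2449 0.107 ]
 [0.4543 0.2622 0.107 ]
 [0.5044 0.254  0.107 ]
 [0.5019 0.271  0.107 ]] [0.47937742 0.25805257 0.107     ]
0.048420014098148285 10.651032556133258
rest axis
[0.43246007 0.22258962 0.03      ] [0.53207169 0.24167918 0.03      ] 10.848621528172941
[0.42476132 0.27794036 0.03      ] [0.52156563 0.29315357 0.03      ] 8.931232918741726
bolts [[ 0.4851 -0.0279  0.008 ]
 [ 0.4847 -0.0685  0.008 ]
 [ 0.4442 -0.0685  0.008 ]
 [ 0.4438 -0.0271  0.008 ]] [ 0.4644717  -0.04797638  0.008     ]
bar [ 0.46495069 -0.02228424  0.105     ] [ 0.46439441 -0.07398766  0.105     ] -179.3835662811765
```

Emit:
{"fn": "drive_tool", "kwargs": {"steps": [{"delta_rot":[0,0,-1.5],"delta_pos":[-6,4,10],"gripper":-1},{"delta_rot":[0,0,0],"delta_pos":[-5,3.5,25],"gripper":-1},{"delta_rot":[0,0,0],"delta_pos":[0,0,30],"gripper":-1},{"delta_rot":[0,0,0],"delta_pos":[0,0,30],"gripper":-1},{"delta_rot":[0,0,0],"delta_pos":[0,0,25],"gripper":-1},{"delta_rot":[0,0,0],"delta_pos":[0,0,20],"gripper":-1},{"delta_rot":[0,0,0],"delta_pos":[0,0,12],"gripper":-1},{"delta_rot":[0,0,0],"delta_pos":[0,0,8],"gripper":-1},{"delta_rot":[0,0,0],"delta_pos":[0,0,0],"gripper":-1},{"delta_rot":[0,0,0],"delta_pos":[0,0,0],"gripper":-1}]}}

```text
clock: 3.8
ee_pos: [0.4798, 0.2597, 0.0907]
tool_rot: [0.0, -0.088, 0.996, 0.0]
wrist_force: [0.5, -1.0, -0.2]
grip_width: 1.001
gripper_force: 0.0
```

Run:
```python
from h import *
T=tool(); print(np.round(T,4))
im=ctrl.snapshot("wrist"); cv2.imwrite("pics/d.png",im[:,:,::-1])
print([(np.round(d["position"],4).tolist(),round(d["score"],2)) for d in ctrl.mark_of("hook_grip","wrist")][:3])
```

```text
[[-9.846e-01 -1.749e-01  8.000e-04  4.798e-01]
 [-1.749e-01  9.846e-01  4.000e-04  2.597e-01]
 [-8.000e-04  2.000e-04 -1.000e+00  9.070e-02]
 [ 0.000e+00  0.000e+00  0.000e+00  1.000e+00]]
[([0.4853, 0.2526, 0.0873], 0.74), ([0.5414, 0.1417, 0.0867], 0.57)]
```

View pics/d.png

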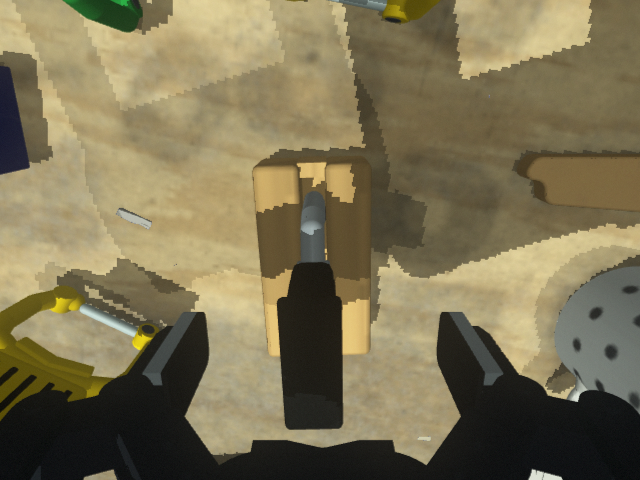

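Run:
```python
from h import *
T=tool();C=cam("wrist",T);I=np.linalg.inv(T)
for u,v,z in [(280,297,.107),(338,297,.107),(285,428,.107),(342,428,.107),(312,240,.07),(312,265,.068)]:
    p=pix2z(C,u,v,z);print(np.round(p,4),"tool mm",np.round((I@[*p,1])[:3]*1e3,1))
```

```text
[0.4561 0.2436 0.107 ] tool mm [ 26.2 -11.6 -16.1]
[0.4531 0.2606 0.107 ] tool mm [ 26.2   5.7 -16. ]
[0.5043 0.2522 0.107 ] tool mm [-22.8 -11.5 -16. ]
[0.501  0.2711 0.107 ] tool mm [-22.8   7.7 -16. ]
[0.4495 0.2513 0.07  ] tool mm [31.4 -2.9 20.9]
[0.4605 0.2531 0.068 ] tool mm [20.3 -3.  23. ]
```

Emit:
{"fn": "drive_tool", "kwargs": {"steps": [{"delta_rot":[0,0,0],"delta_pos":[1.5,-2.5,0],"gripper":-1},{"delta_rot":[0,0,0],"delta_pos":[0,0,0],"gripper":1},{"delta_rot":[0,0,0],"delta_pos":[0,0,0],"gripper":1},{"delta_rot":[0,0,0],"delta_pos":[0,0,0],"gripper":1},{"delta_rot":[0,0,0],"delta_pos":[0,0,0],"gripper":1},{"delta_rot":[0,0,0],"delta_pos":[0,0,0],"gripper":1},{"delta_rot":[0,0,0],"delta_pos":[0,0,0],"gripper":1},{"delta_rot":[0,0,0],"delta_pos":[0,0,0],"gripper":1},{"delta_rot":[0,0,0],"delta_pos":[0,0,0],"gripper":1},{"delta_rot":[0,0,0],"delta_pos":[0,0,0],"gripper":1}], "force": 70}}

```text
clock: 4.9
ee_pos: [0.4786, 0.2564, 0.0901]
tool_rot: [0.0, -0.088, 0.996, -0.0]
wrist_force: [-0.6, -3.8, 4.2]
grip_width: 0.177
gripper_force: 68.3
```

Emit:
{"fn": "drive_tool", "kwargs": {"steps": [{"delta_rot":[0,0,0],"delta_pos":[0,0,-5],"gripper":1},{"delta_rot":[0,0,0],"delta_pos":[0,0,-8],"gripper":1},{"delta_rot":[0,0,0],"delta_pos":[0,0,-12],"gripper":1},{"delta_rot":[0,0,0],"delta_pos":[0,0,-15],"gripper":1},{"delta_rot":[0,0,0],"delta_pos":[0,0,-20],"gripper":1},{"delta_rot":[0,0,0],"delta_pos":[0,0,-30],"gripper":1},{"delta_rot":[0,0,0],"delta_pos":[0,0,-30],"gripper":1},{"delta_rot":[0,0,0],"delta_pos":[0,0,-20],"gripper":1},{"delta_rot":[0,0,0],"delta_pos":[0,0,-10],"gripper":1},{"delta_rot":[0,0,0],"delta_pos":[0,0,0],"gripper":1}]}}

```text
clock: 5.9
ee_pos: [0.4788, 0.257, 0.2421]
tool_rot: [0.001, -0.088, 0.996, 0.001]
wrist_force: [0.3, 0.3, -1.7]
grip_width: 0.173
gripper_force: 68.7
```

Run:
```python
from h import *
T=tool(); print(np.round(T[:3,3],4)); C=cam("side")
im=ctrl.snapshot("side"); u,v=proj(C,T[:3,3]-[0,0,.05]); print(u,v)
u,v=int(u),int(v); cv2.imwrite("pics/e.png",cv2.resize(im[v-60:v+60,u-60:u+60,::-1],None,fx=5,fy=5,interpolation=cv2.INTER_CUBIC))
for t in ("hook_grip","hook_throat","hook"):
  print(t,[(np.round(d["position"],4).tolist(),round(d["score"],2)) for d in ctrl.mark_of(t,"side")])
```

```text
[0.4788 0.257  0.2421]
272.4426704239978 175.1822401278872
hook_grip [([0.4805, 0.2547, 0.2391], 0.94), ([0.3478, 0.1339, 0.0856], 0.82), ([0.3523, 0.2408, 0.0865], 0.71), ([0.5404, 0.1399, 0.0847], 0.58)]
hook_throat [([0.5394, 0.1324, 0.0059], 0.95), ([0.3519, 0.2428, 0.0072], 0.94), ([0.4828, 0.257, 0.1617], 0.84), ([0.3462, 0.1354, 0.0033], 0.56), ([0.4607, -0.0474, -0.0001], 0.34)]
hook [([0.3502, 0.1386, 0.0013], 0.86), ([0.4827, 0.2549, 0.1606], 0.84), ([0.3538, 0.2421, -0.0007], 0.57), ([0.5396, 0.1388, 0.0043], 0.57), ([0.4784, 0.2554, 0.2108], 0.34)]
```

View pics/e.png

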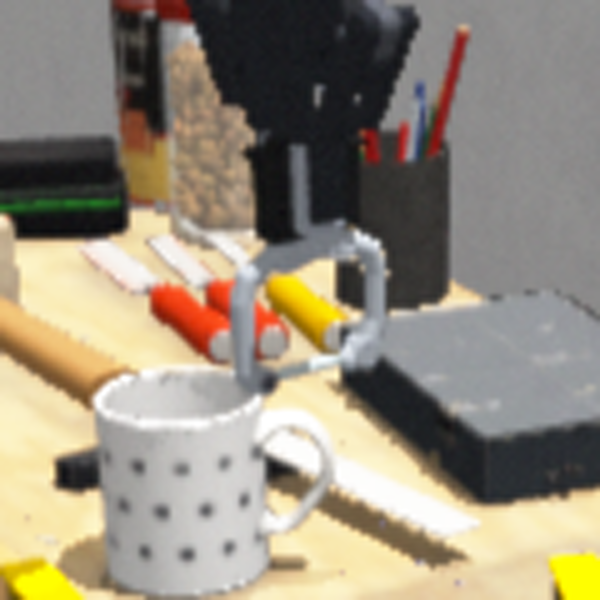

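Pivot (dark) is at crop (258,380) on the left, i.e. world −x, and the nose is at (355,350), so hook x points along world +x. Now over to the anchor.

Emit:
{"fn": "drive_tool", "kwargs": {"steps": [{"delta_rot":[0,0,1.2],"delta_pos":[5,-20,0],"gripper":1},{"delta_rot":[0,0,1.2],"delta_pos":[7,-35,0],"gripper":1},{"delta_rot":[0,0,1.2],"delta_pos":[6,-40,0],"gripper":1},{"delta_rot":[0,0,1.2],"delta_pos":[6,-40,0],"gripper":1},{"delta_rot":[0,0,1.2],"delta_pos":[5,-40,0],"gripper":1},{"delta_rot":[0,0,1.2],"delta_pos":[5,-40,0],"gripper":1},{"delta_rot":[0,0,1.2],"delta_pos":[4,-40,0],"gripper":1},{"delta_rot":[0,0,1.2],"delta_pos":[3,-30,0],"gripper":1},{"delta_rot":[0,0,1],"delta_pos":[2,-17,0],"gripper":1},{"delta_rot":[0,0,0],"delta_pos":[0,0,0],"gripper":1}]}}

```text
clock: 7.1
ee_pos: [0.4634, -0.05, 0.2391]
tool_rot: [-0.001, 0.006, 1.0, -0.0]
wrist_force: [0.8, -0.1, -2.4]
grip_width: 0.176
gripper_force: 68.9
```

Run:
```python
from h import *
T=tool(); print(np.round(T,4)); o=np.zeros((600,800,3),np.uint8)
for i,c in enumerate(("side","wrist")):
  im=ctrl.snapshot(c)[:,:,::-1]
  for t in ("hook_grip","hook_throat","anchor","anchor_mid"):
    print(c,t,[(np.round(d["position"],4).tolist(),round(d["score"],2)) for d in ctrl.mark_of(t,c)][:3])
  if c=="side":
    u,v=np.int32(proj(cam(c),T[:3,3]-[0,0,.12])); print(u,v); x=cv2.resize(im[v-75:v+75,u-50:u+50],(400,600),interpolation=cv2.INTER_CUBIC); o[:,:400]=x
  else:
    cv2.imwrite("pics/w.png",im); o[:300,400:]=cv2.resize(im,(400,300),interpolation=cv2.INTER_AREA)
cv2.imwrite("pics/f.png",o)
```

```text
[[-9.999e-01  1.280e-02 -1.300e-03  4.634e-01]
 [ 1.280e-02  9.999e-01 -1.000e-04 -5.000e-02]
 [ 1.300e-03 -1.000e-04 -1.000e+00  2.391e-01]
 [ 0.000e+00  0.000e+00  0.000e+00  1.000e+00]]
side hook_grip [([0.3487, 0.136, 0.0842], 0.84), ([0.4668, -0.0507, 0.2376], 0.68), ([0.5447, 0.1403, 0.0867], 0.58)]
side hook_throat [([0.5416, 0.1322, 0.0083], 0.93), ([0.4665, -0.0552, 0.1596], 0.9), ([0.3522, 0.2402, 0.0068], 0.84)]
side anchor [([0.4635, -0.0493, -0.0015], 0.73)]
side anchor_mid [([0.462, -0.0461, 0.1047], 0.55)]
345 269
wrist hook_grip [([0.4693, -0.0494, 0.2373], 0.83), ([0.5377, 0.1406, 0.0894], 0.71), ([0.3486, 0.1332, 0.083], 0.71)]
wrist hook_throat [([0.3492, 0.1323, 0.0066], 0.8), ([0.5407, 0.134, 0.007], 0.74)]
wrist anchor [([0.4639, -0.0491, 0.0006], 0.93), ([0.4367, 0.0608, 0.0036], 0.6)]
wrist anchor_mid [([0.4633, -0.0504, 0.1058], 0.67)]
```

View pics/f.png

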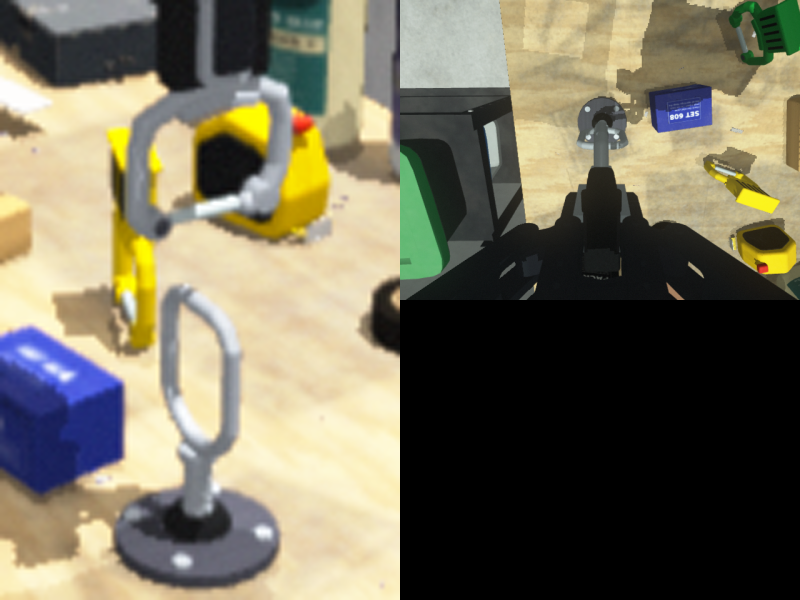

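Run:
```python
from h import *
C=cam("side");W,f,cx,cy=C
def ray(X,Y,ax,val):
    d=W[:3,:3]@[(295+X/4-cx)/f,(194+Y/4-cy)/f,1];return np.round(W[:3,3]+d*(val-W[ax,3])/d[ax],4)
for n,p in dict(pivot=(157,226),gatetip=(238,206),Lout=(128,160),Rout=(293,150),Lbot=(145,235)).items(): print(n,ray(*p,1,-.05))
for p in ((207,318),(180,293),(235,345)): print("bar",ray(*p,0,.4645),ray(*p,1,-.048))
T=tool()
for q in ((-26,6.5),(13,6.5),(-39,32),(38,32)):
    print(q,(proj(C,T[:3,3]+np.array([q[0],0,q[1]-84])*1e-3)-[295,194])*4)
```

```text
pivot [ 0.4422 -0.05    0.1589]
gatetip [ 0.4806 -0.05    0.1587]
Lout [ 0.4287 -0.05    0.1908]
Rout [ 0.5067 -0.05    0.1779]
Lbot [ 0.4367 -0.05    0.1563]
bar [ 0.4645 -0.0534  0.113 ] [ 0.468  -0.048   0.1096]
bar [ 0.4645 -0.0321  0.115 ] [ 0.4547 -0.048   0.1247]
bar [ 0.4645 -0.0748  0.1106] [ 0.4822 -0.048   0.093 ]
(-26, 6.5) [145.23016089 218.23515457]
(13, 6.5) [227.88695806 197.61211563]
(-39, 32) [116.96492445 166.53264834]
(38, 32) [281.1406157  127.79165366]
```

Run:
```python
import cv2
im=cv2.imread("pics/w.png")[140:460,260:380]
g=cv2.convertScaleAbs(im,alpha=1.6,beta=25)
x=cv2.resize(g[:150],None,fx=4,fy=4,interpolation=cv2.INTER_CUBIC)  # rows 140..290
y=cv2.resize(g[110:],None,fx=2.6,fy=2.6,interpolation=cv2.INTER_CUBIC) # rows 250..460
import numpy as np
o=np.zeros((600,800,3),np.uint8);o[:600,:480]=x;o[:y.shape[0],480:480+y.shape[1]]=y[:600,:320]
cv2.imwrite("pics/g.png",o);print(y.shape)
```

```text
(546, 312, 3)
```

View pics/g.png

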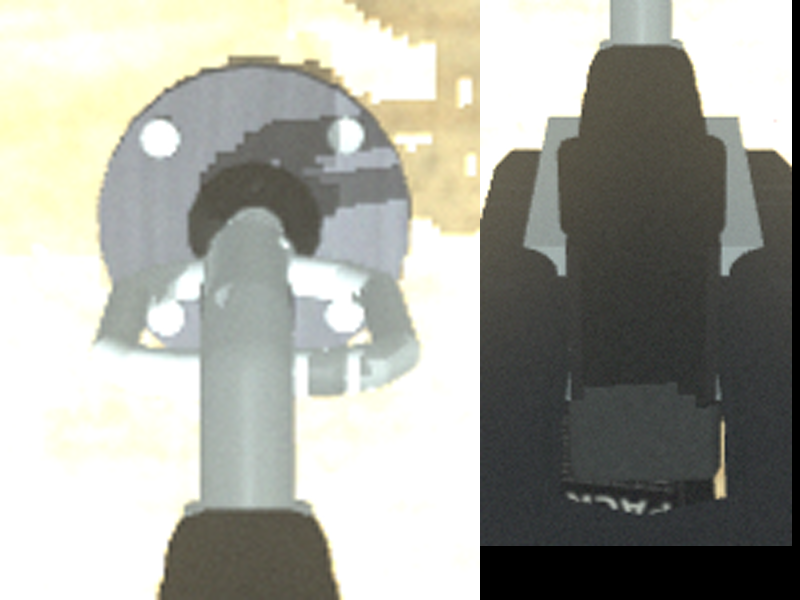

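Run:
```python
from h import *
T=tool();C=cam("wrist",T);z0=T[2,3]
B=[pix2z(C,260+x/4,140+y/4,.008) for x,y in ((160,138),(347,135),(166,318),(346,315))];print("bolts",np.round(B,4).tolist(),np.mean(B,0))
d=(B[1]-B[0]+B[3]-B[2]);print("yaw y",np.degrees(np.arctan2(d[1],d[0])))
for z in (.108,.113,.118): print("bar",z,pix2z(C,342.5,233,z))
for n,u,v,hz,hx in (("blk",321,267,62,-23),("capnear",480/1,0,0,0)):
    if n=="blk": p=pix2z(C,u,v,z0+(hz-84)*1e-3); print(n,p,"origin x",p[0]-hx*1e-3)
for row in (138,150): 
    p=pix2z(C,260+(641-480)/2.6,250+row/2.6,z0+.017);print("capnear",p,p[0]+.025)
for row in (385,475):
    p=pix2z(C,260+(645-480)/2.6,250+row/2.6,z0+.017);print("capfar",p,p[0]-.025)
```

```text
bolts [[0.443, -0.0665, 0.008], [0.4427, -0.0249, 0.008], [0.4847, -0.0662, 0.008], [0.4843, -0.0247, 0.008]] [ 0.46367795 -0.04554952  0.008     ]
yaw y 90.46809316460829
bar 0.108 [ 0.46564806 -0.03330721  0.108     ]
bar 0.113 [ 0.46402498 -0.03356058  0.113     ]
bar 0.118 [ 0.4624019  -0.03381395  0.118     ]
blk [ 0.44392589 -0.04723435  0.21800476] origin x 0.46692589200307666
capnear [ 0.43911513 -0.04680975  0.25700476] 0.4641151262769156
capnear [ 0.44065108 -0.04682318  0.25700476] 0.46565107985811127
capfar [ 0.47345957 -0.0466115   0.25700476] 0.448459565773755
capfar [ 0.48757172 -0.04671786  0.25700476] 0.4625717235779272
```

Emit:
{"fn": "drive_tool", "kwargs": {"steps": [{"delta_rot":[0,0,0],"delta_pos":[2.5,1,2],"gripper":1},{"delta_rot":[0,0,0],"delta_pos":[2,0.5,5],"gripper":1},{"delta_rot":[0,0,0],"delta_pos":[0,0,8],"gripper":1},{"delta_rot":[0,0,0],"delta_pos":[0,0,8],"gripper":1},{"delta_rot":[0,0,0],"delta_pos":[0,0,5],"gripper":1},{"delta_rot":[0,0,0],"delta_pos":[0,0,2],"gripper":1},{"delta_rot":[0,0,0],"delta_pos":[0,0,0],"gripper":1},{"delta_rot":[0,0,0],"delta_pos":[0,0,0],"gripper":1},{"delta_rot":[0,0,0],"delta_pos":[0,0,0],"gripper":1},{"delta_rot":[0,0,0],"delta_pos":[0,0,0],"gripper":1}]}}

```text
clock: 8.6
ee_pos: [0.4595, -0.0468, 0.2103]
tool_rot: [0.0, 0.005, 1.0, -0.0]
wrist_force: [0.0, 0.1, -2.3]
grip_width: 0.174
gripper_force: 68.9
```

Emit:
{"fn": "drive_tool", "kwargs": {"steps": [{"delta_rot":[0,0,0],"delta_pos":[0.5,-1,1],"gripper":1},{"delta_rot":[0,0,0],"delta_pos":[0,0,1],"gripper":1},{"delta_rot":[0,0,0],"delta_pos":[0,0,1],"gripper":1},{"delta_rot":[0,0,0],"delta_pos":[0,0,1],"gripper":1},{"delta_rot":[0,0,0],"delta_pos":[0,0,1],"gripper":1},{"delta_rot":[0,0,0],"delta_pos":[0,0,1],"gripper":1},{"delta_rot":[0,0,0],"delta_pos":[0,0,1],"gripper":1},{"delta_rot":[0,0,0],"delta_pos":[0,0,0],"gripper":1},{"delta_rot":[0,0,0],"delta_pos":[0,0,0],"gripper":1},{"delta_rot":[0,0,0],"delta_pos":[0,0,0],"gripper":1}]}}

```text
clock: 9.6
ee_pos: [0.4589, -0.0477, 0.2031]
tool_rot: [0.0, 0.005, 1.0, -0.0]
wrist_force: [0.1, -0.7, -2.3]
grip_width: 0.176
gripper_force: 68.9
```

Emit:
{"fn": "drive_tool", "kwargs": {"steps": [{"delta_rot":[0,0,0],"delta_pos":[0,0,0.5],"gripper":1},{"delta_rot":[0,0,0],"delta_pos":[0,0,0.5],"gripper":1},{"delta_rot":[0,0,0],"delta_pos":[0,0,0.5],"gripper":1},{"delta_rot":[0,0,0],"delta_pos":[0,0,0.5],"gripper":1},{"delta_rot":[0,0,0],"delta_pos":[0,0,0],"gripper":1},{"delta_rot":[0,0,0],"delta_pos":[0,0,0],"gripper":1},{"delta_rot":[0,0,0],"delta_pos":[0,0,0],"gripper":1},{"delta_rot":[0,0,0],"delta_pos":[0,0,0],"gripper":1},{"delta_rot":[0,0,0],"delta_pos":[0,0,0],"gripper":1},{"delta_rot":[0,0,0],"delta_pos":[0,0,0],"gripper":1}]}}

```text
clock: 10.6
ee_pos: [0.4589, -0.0477, 0.201]
tool_rot: [0.0, 0.005, 1.0, -0.0]
wrist_force: [0.1, -0.1, -1.8]
grip_width: 0.176
gripper_force: 68.9
```

Emit:
{"fn": "drive_tool", "kwargs": {"steps": [{"delta_rot":[0,0,0],"delta_pos":[0,0,0.5],"gripper":1},{"delta_rot":[0,0,0],"delta_pos":[0,0,0.5],"gripper":1},{"delta_rot":[0,0,0],"delta_pos":[0,0,0.5],"gripper":1},{"delta_rot":[0,0,0],"delta_pos":[0,0,0.5],"gripper":1},{"delta_rot":[0,0,0],"delta_pos":[0,0,0],"gripper":1},{"delta_rot":[0,0,0],"delta_pos":[0,0,0],"gripper":1},{"delta_rot":[0,0,0],"delta_pos":[0,0,0],"gripper":1},{"delta_rot":[0,0,0],"delta_pos":[0,0,0],"gripper":1},{"delta_rot":[0,0,0],"delta_pos":[0,0,0],"gripper":1},{"delta_rot":[0,0,0],"delta_pos":[0,0,0],"gripper":1}]}}

```text
clock: 11.6
ee_pos: [0.4589, -0.0477, 0.199]
tool_rot: [0.0, 0.005, 1.0, -0.0]
wrist_force: [-0.4, 0.3, 0.8]
grip_width: 0.175
gripper_force: 69.1
```

Emit:
{"fn": "drive_tool", "kwargs": {"steps": [{"delta_rot":[0,0,0],"delta_pos":[0,0,0.4],"gripper":1},{"delta_rot":[0,0,0],"delta_pos":[0,0,0.4],"gripper":1},{"delta_rot":[0,0,0],"delta_pos":[0,0,0.4],"gripper":1},{"delta_rot":[0,0,0],"delta_pos":[0,0,0.4],"gripper":1},{"delta_rot":[0,0,0],"delta_pos":[0,0,0],"gripper":1},{"delta_rot":[0,0,0],"delta_pos":[0,0,0],"gripper":1},{"delta_rot":[0,0,0],"delta_pos":[0,0,0],"gripper":1},{"delta_rot":[0,0,0],"delta_pos":[0,0,0],"gripper":1},{"delta_rot":[0,0,0],"delta_pos":[0,0,0],"gripper":1},{"delta_rot":[0,0,0],"delta_pos":[0,0,0],"gripper":1}]}}

```text
clock: 12.6
ee_pos: [0.4589, -0.0477, 0.1974]
tool_rot: [-0.0, 0.005, 1.0, 0.0]
wrist_force: [-0.6, -0.0, 0.7]
grip_width: 0.177
gripper_force: 69.1
```

Emit:
{"fn": "drive_tool", "kwargs": {"steps": [{"delta_rot":[0,0,0],"delta_pos":[0,0,0.7],"gripper":1},{"delta_rot":[0,0,0],"delta_pos":[0,0,0.7],"gripper":1},{"delta_rot":[0,0,0],"delta_pos":[0,0,0.7],"gripper":1},{"delta_rot":[0,0,0],"delta_pos":[0,0,0.7],"gripper":1},{"delta_rot":[0,0,0],"delta_pos":[0,0,0.7],"gripper":1},{"delta_rot":[0,0,0],"delta_pos":[0,0,0.7],"gripper":1},{"delta_rot":[0,0,0],"delta_pos":[0,0,0.7],"gripper":1},{"delta_rot":[0,0,0],"delta_pos":[0,0,0],"gripper":1},{"delta_rot":[0,0,0],"delta_pos":[0,0,0],"gripper":1},{"delta_rot":[0,0,0],"delta_pos":[0,0,0],"gripper":1}]}}

```text
clock: 13.6
ee_pos: [0.459, -0.0477, 0.1926]
tool_rot: [0.0, 0.005, 1.0, -0.0]
wrist_force: [-0.1, 0.2, 1.9]
grip_width: 0.174
gripper_force: 69.2
```

Emit:
{"fn": "drive_tool", "kwargs": {"steps": [{"delta_rot":[0,0,0],"delta_pos":[0,0,0.7],"gripper":1},{"delta_rot":[0,0,0],"delta_pos":[0,0,0.7],"gripper":1},{"delta_rot":[0,0,0],"delta_pos":[0,0,0.7],"gripper":1},{"delta_rot":[0,0,0],"delta_pos":[0,0,0.7],"gripper":1},{"delta_rot":[0,0,0],"delta_pos":[0,0,0.7],"gripper":1},{"delta_rot":[0,0,0],"delta_pos":[0,0,0.7],"gripper":1},{"delta_rot":[0,0,0],"delta_pos":[0,0,0.7],"gripper":1},{"delta_rot":[0,0,0],"delta_pos":[0,0,0],"gripper":1},{"delta_rot":[0,0,0],"delta_pos":[0,0,0],"gripper":1},{"delta_rot":[0,0,0],"delta_pos":[0,0,0],"gripper":1}]}}

```text
clock: 14.6
ee_pos: [0.4589, -0.0477, 0.1876]
tool_rot: [-0.0, 0.005, 1.0, 0.0]
wrist_force: [1.1, -0.5, 1.8]
grip_width: 0.177
gripper_force: 69.5
```

Emit:
{"fn": "drive_tool", "kwargs": {"steps": [{"delta_rot":[0,0,0],"delta_pos":[0,0,1],"gripper":1},{"delta_rot":[0,0,0],"delta_pos":[0,0,1],"gripper":1},{"delta_rot":[0,0,0],"delta_pos":[0,0,1],"gripper":1},{"delta_rot":[0,0,0],"delta_pos":[0,0,1],"gripper":1},{"delta_rot":[0,0,0],"delta_pos":[0,0,1],"gripper":1},{"delta_rot":[0,0,0],"delta_pos":[0,0,1],"gripper":1},{"delta_rot":[0,0,0],"delta_pos":[0,0,1],"gripper":1},{"delta_rot":[0,0,0],"delta_pos":[0,0,1],"gripper":1},{"delta_rot":[0,0,0],"delta_pos":[0,0,0],"gripper":1},{"delta_rot":[0,0,0],"delta_pos":[0,0,0],"gripper":1}]}}

```text
clock: 15.6
ee_pos: [0.4588, -0.0477, 0.1796]
tool_rot: [-0.0, 0.005, 1.0, 0.0]
wrist_force: [-0.5, -0.5, 3.5]
grip_width: 0.176
gripper_force: 69.6
```

Emit:
{"fn": "drive_tool", "kwargs": {"steps": [{"delta_rot":[0,0,0],"delta_pos":[0,0,1],"gripper":1},{"delta_rot":[0,0,0],"delta_pos":[0,0,1],"gripper":1},{"delta_rot":[0,0,0],"delta_pos":[0,0,1],"gripper":1},{"delta_rot":[0,0,0],"delta_pos":[0,0,1],"gripper":1},{"delta_rot":[0,0,0],"delta_pos":[0,0,1],"gripper":1},{"delta_rot":[0,0,0],"delta_pos":[0,0,0],"gripper":1},{"delta_rot":[0,0,0],"delta_pos":[0,0,0],"gripper":1},{"delta_rot":[0,0,0],"delta_pos":[0,0,0],"gripper":1},{"delta_rot":[0,0,0],"delta_pos":[0,0,0],"gripper":1},{"delta_rot":[0,0,0],"delta_pos":[0,0,0],"gripper":1}]}}

```text
clock: 16.6
ee_pos: [0.4589, -0.0477, 0.1746]
tool_rot: [-0.0, 0.005, 1.0, -0.0]
wrist_force: [-1.4, -0.1, 4.2]
grip_width: 0.176
gripper_force: 69.7
```

Emit:
{"fn": "drive_tool", "kwargs": {"steps": [{"delta_rot":[0,0,0],"delta_pos":[0,0,1],"gripper":1},{"delta_rot":[0,0,0],"delta_pos":[0,0,1],"gripper":1},{"delta_rot":[0,0,0],"delta_pos":[0,0,1],"gripper":1},{"delta_rot":[0,0,0],"delta_pos":[0,0,1],"gripper":1},{"delta_rot":[0,0,0],"delta_pos":[0,0,1],"gripper":1},{"delta_rot":[0,0,0],"delta_pos":[0,0,0],"gripper":1},{"delta_rot":[0,0,0],"delta_pos":[0,0,0],"gripper":1},{"delta_rot":[0,0,0],"delta_pos":[0,0,0],"gripper":1},{"delta_rot":[0,0,0],"delta_pos":[0,0,0],"gripper":1},{"delta_rot":[0,0,0],"delta_pos":[0,0,0],"gripper":1}]}}

```text
clock: 17.6
ee_pos: [0.4588, -0.0477, 0.1696]
tool_rot: [-0.0, 0.005, 1.0, -0.0]
wrist_force: [-2.6, -0.1, 2.7]
grip_width: 0.178
gripper_force: 69.6
```

Emit:
{"fn": "drive_tool", "kwargs": {"steps": [{"delta_rot":[0,0,0],"delta_pos":[0,0,1],"gripper":1},{"delta_rot":[0,0,0],"delta_pos":[0,0,1],"gripper":1},{"delta_rot":[0,0,0],"delta_pos":[0,0,1],"gripper":1},{"delta_rot":[0,0,0],"delta_pos":[0,0,1],"gripper":1},{"delta_rot":[0,0,0],"delta_pos":[0,0,0],"gripper":1},{"delta_rot":[0,0,0],"delta_pos":[0,0,0],"gripper":1},{"delta_rot":[0,0,0],"delta_pos":[0,0,0],"gripper":1},{"delta_rot":[0,0,0],"delta_pos":[0,0,0],"gripper":1},{"delta_rot":[0,0,0],"delta_pos":[0,0,0],"gripper":1},{"delta_rot":[0,0,0],"delta_pos":[0,0,0],"gripper":1}]}}

```text
clock: 18.6
ee_pos: [0.4584, -0.0477, 0.1649]
tool_rot: [-0.001, 0.005, 1.0, 0.0]
wrist_force: [-6.6, 0.6, -1.8]
grip_width: 0.178
gripper_force: 69.2
```

Emit:
{"fn": "drive_tool", "kwargs": {"steps": [{"delta_rot":[0,0,0],"delta_pos":[0,0,0.7],"gripper":1},{"delta_rot":[0,0,0],"delta_pos":[0,0,0.7],"gripper":1},{"delta_rot":[0,0,0],"delta_pos":[0,0,0.7],"gripper":1},{"delta_rot":[0,0,0],"delta_pos":[0,0,0.7],"gripper":1},{"delta_rot":[0,0,0],"delta_pos":[0,0,0.7],"gripper":1},{"delta_rot":[0,0,0],"delta_pos":[0,0,0],"gripper":1},{"delta_rot":[0,0,0],"delta_pos":[0,0,0],"gripper":1},{"delta_rot":[0,0,0],"delta_pos":[0,0,0],"gripper":1},{"delta_rot":[0,0,0],"delta_pos":[0,0,0],"gripper":1},{"delta_rot":[0,0,0],"delta_pos":[0,0,0],"gripper":1}]}}

```text
clock: 19.6
ee_pos: [0.4589, -0.0477, 0.1621]
tool_rot: [0.0, 0.005, 1.0, -0.0]
wrist_force: [0.0, -0.0, -2.3]
grip_width: 0.177
gripper_force: 68.8
```

Run:
```python
from h import *
T=tool(); print(np.round(ctrl.read_state()["wrist_force"],1))
im=ctrl.snapshot("side")[:,:,::-1]; u,v=np.int32(proj(cam("side"),T[:3,3]-[0,0,.05])); print(u,v)
cv2.imwrite("pics/k.png",cv2.resize(im[v-50:v+50,u-50:u+50],(600,600),interpolation=cv2.INTER_CUBIC))
```

```text
[ 0.  -0.  -2.3]
342 273
```

View pics/k.png

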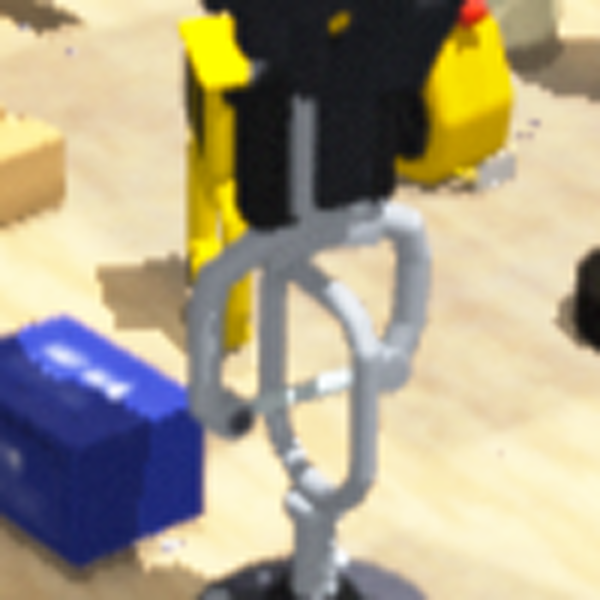

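The gate is shut: it runs straight from the pivot at (235,415) to the nose at (385,370), with the bar inside. Now the upward tug.

Emit:
{"fn": "drive_tool", "kwargs": {"steps": [{"delta_rot":[0,0,0],"delta_pos":[0,0,-2],"gripper":1},{"delta_rot":[0,0,0],"delta_pos":[0,0,-4],"gripper":1},{"delta_rot":[0,0,0],"delta_pos":[0,0,-5],"gripper":1},{"delta_rot":[0,0,0],"delta_pos":[0,0,-5],"gripper":1},{"delta_rot":[0,0,0],"delta_pos":[0,0,-3],"gripper":1},{"delta_rot":[0,0,0],"delta_pos":[0,0,-2],"gripper":1},{"delta_rot":[0,0,0],"delta_pos":[0,0,-1],"gripper":1},{"delta_rot":[0,0,0],"delta_pos":[0,0,0],"gripper":1},{"delta_rot":[0,0,0],"delta_pos":[0,0,0],"gripper":1},{"delta_rot":[0,0,0],"delta_pos":[0,0,0],"gripper":1}]}}

```text
clock: 20.65
ee_pos: [0.4588, -0.0477, 0.1839]
tool_rot: [-0.0, 0.005, 1.0, 0.0]
wrist_force: [0.4, 0.2, -2.2]
grip_width: 0.178
gripper_force: 68.8
```

Emit:
{"fn": "drive_tool", "kwargs": {"steps": [{"delta_rot":[0,0,0],"delta_pos":[0,0,-0.3],"gripper":1},{"delta_rot":[0,0,0],"delta_pos":[0,0,-0.3],"gripper":1},{"delta_rot":[0,0,0],"delta_pos":[0,0,-0.2],"gripper":1},{"delta_rot":[0,0,0],"delta_pos":[0,0,0],"gripper":1},{"delta_rot":[0,0,0],"delta_pos":[0,0,0],"gripper":1},{"delta_rot":[0,0,0],"delta_pos":[0,0,0],"gripper":1},{"delta_rot":[0,0,0],"delta_pos":[0,0,0],"gripper":1},{"delta_rot":[0,0,0],"delta_pos":[0,0,0],"gripper":1},{"delta_rot":[0,0,0],"delta_pos":[0,0,0],"gripper":1},{"delta_rot":[0,0,0],"delta_pos":[0,0,0],"gripper":1}]}}

```text
clock: 21.65
ee_pos: [0.4589, -0.0477, 0.1849]
tool_rot: [-0.0, 0.005, 1.0, 0.0]
wrist_force: [0.5, -0.5, -3.4]
grip_width: 0.174
gripper_force: 68.8
```

Emit:
{"fn": "drive_tool", "kwargs": {"steps": [{"delta_rot":[0,0,0],"delta_pos":[0,0,-0.2],"gripper":1},{"delta_rot":[0,0,0],"delta_pos":[0,0,-0.2],"gripper":1},{"delta_rot":[0,0,0],"delta_pos":[0,0,-0.1],"gripper":1},{"delta_rot":[0,0,0],"delta_pos":[0,0,0],"gripper":1},{"delta_rot":[0,0,0],"delta_pos":[0,0,0],"gripper":1},{"delta_rot":[0,0,0],"delta_pos":[0,0,0],"gripper":1},{"delta_rot":[0,0,0],"delta_pos":[0,0,0],"gripper":1},{"delta_rot":[0,0,0],"delta_pos":[0,0,0],"gripper":1},{"delta_rot":[0,0,0],"delta_pos":[0,0,0],"gripper":1},{"delta_rot":[0,0,0],"delta_pos":[0,0,0],"gripper":1}]}}

```text
clock: 22.65
ee_pos: [0.4589, -0.0477, 0.1854]
tool_rot: [0.0, 0.005, 1.0, -0.0]
wrist_force: [-0.3, 0.2, -2.4]
grip_width: 0.18
gripper_force: 68.8
```

Noise about 1 N; no contact yet. Continuing.

Emit:
{"fn": "drive_tool", "kwargs": {"steps": [{"delta_rot":[0,0,0],"delta_pos":[0,0,-0.2],"gripper":1},{"delta_rot":[0,0,0],"delta_pos":[0,0,-0.2],"gripper":1},{"delta_rot":[0,0,0],"delta_pos":[0,0,-0.2],"gripper":1},{"delta_rot":[0,0,0],"delta_pos":[0,0,-0.2],"gripper":1},{"delta_rot":[0,0,0],"delta_pos":[0,0,0],"gripper":1},{"delta_rot":[0,0,0],"delta_pos":[0,0,0],"gripper":1},{"delta_rot":[0,0,0],"delta_pos":[0,0,0],"gripper":1},{"delta_rot":[0,0,0],"delta_pos":[0,0,0],"gripper":1},{"delta_rot":[0,0,0],"delta_pos":[0,0,0],"gripper":1},{"delta_rot":[0,0,0],"delta_pos":[0,0,0],"gripper":1}]}}

```text
clock: 23.65
ee_pos: [0.4589, -0.0477, 0.1862]
tool_rot: [-0.0, 0.005, 1.0, -0.0]
wrist_force: [0.8, 0.2, -2.4]
grip_width: 0.174
gripper_force: 68.8
```

Emit:
{"fn": "drive_tool", "kwargs": {"steps": [{"delta_rot":[0,0,0],"delta_pos":[0,0,-0.2],"gripper":1},{"delta_rot":[0,0,0],"delta_pos":[0,0,-0.2],"gripper":1},{"delta_rot":[0,0,0],"delta_pos":[0,0,-0.2],"gripper":1},{"delta_rot":[0,0,0],"delta_pos":[0,0,-0.2],"gripper":1},{"delta_rot":[0,0,0],"delta_pos":[0,0,0],"gripper":1},{"delta_rot":[0,0,0],"delta_pos":[0,0,0],"gripper":1},{"delta_rot":[0,0,0],"delta_pos":[0,0,0],"gripper":1},{"delta_rot":[0,0,0],"delta_pos":[0,0,0],"gripper":1},{"delta_rot":[0,0,0],"delta_pos":[0,0,0],"gripper":1},{"delta_rot":[0,0,0],"delta_pos":[0,0,0],"gripper":1}]}}

```text
clock: 24.65
ee_pos: [0.4589, -0.0478, 0.187]
tool_rot: [0.0, 0.005, 1.0, -0.0]
wrist_force: [-0.8, 0.1, -3.2]
grip_width: 0.177
gripper_force: 68.8
```

Emit:
{"fn": "drive_tool", "kwargs": {"steps": [{"delta_rot":[0,0,0],"delta_pos":[0,0,-0.2],"gripper":1},{"delta_rot":[0,0,0],"delta_pos":[0,0,-0.2],"gripper":1},{"delta_rot":[0,0,0],"delta_pos":[0,0,-0.2],"gripper":1},{"delta_rot":[0,0,0],"delta_pos":[0,0,-0.1],"gripper":1},{"delta_rot":[0,0,0],"delta_pos":[0,0,0],"gripper":1},{"delta_rot":[0,0,0],"delta_pos":[0,0,0],"gripper":1},{"delta_rot":[0,0,0],"delta_pos":[0,0,0],"gripper":1},{"delta_rot":[0,0,0],"delta_pos":[0,0,0],"gripper":1},{"delta_rot":[0,0,0],"delta_pos":[0,0,0],"gripper":1},{"delta_rot":[0,0,0],"delta_pos":[0,0,0],"gripper":1}]}}

```text
clock: 25.65
ee_pos: [0.4589, -0.0477, 0.1876]
tool_rot: [-0.0, 0.005, 1.0, -0.0]
wrist_force: [0.0, -0.2, -6.7]
grip_width: 0.177
gripper_force: 68.6
```

Emit:
{"fn": "drive_tool", "kwargs": {"steps": [{"delta_rot":[0,0,0],"delta_pos":[0,0,-0.2],"gripper":1},{"delta_rot":[0,0,0],"delta_pos":[0,0,-0.2],"gripper":1},{"delta_rot":[0,0,0],"delta_pos":[0,0,-0.1],"gripper":1},{"delta_rot":[0,0,0],"delta_pos":[0,0,0],"gripper":1},{"delta_rot":[0,0,0],"delta_pos":[0,0,0],"gripper":1},{"delta_rot":[0,0,0],"delta_pos":[0,0,0],"gripper":1},{"delta_rot":[0,0,0],"delta_pos":[0,0,0],"gripper":1},{"delta_rot":[0,0,0],"delta_pos":[0,0,0],"gripper":1},{"delta_rot":[0,0,0],"delta_pos":[0,0,0],"gripper":1},{"delta_rot":[0,0,0],"delta_pos":[0,0,0],"gripper":1}]}}

```text
clock: 26.65
ee_pos: [0.4589, -0.0477, 0.1881]
tool_rot: [-0.0, 0.005, 1.0, 0.0]
wrist_force: [0.7, 0.7, -10.1]
grip_width: 0.177
gripper_force: 68.2
```

Emit:
{"fn": "drive_tool", "kwargs": {"steps": [{"delta_rot":[0,0,0],"delta_pos":[0,0,-0.2],"gripper":1},{"delta_rot":[0,0,0],"delta_pos":[0,0,-0.1],"gripper":1},{"delta_rot":[0,0,0],"delta_pos":[0,0,0],"gripper":1},{"delta_rot":[0,0,0],"delta_pos":[0,0,0],"gripper":1},{"delta_rot":[0,0,0],"delta_pos":[0,0,0],"gripper":1},{"delta_rot":[0,0,0],"delta_pos":[0,0,0],"gripper":1},{"delta_rot":[0,0,0],"delta_pos":[0,0,0],"gripper":1},{"delta_rot":[0,0,0],"delta_pos":[0,0,0],"gripper":1},{"delta_rot":[0,0,0],"delta_pos":[0,0,0],"gripper":1},{"delta_rot":[0,0,0],"delta_pos":[0,0,0],"gripper":1}]}}

```text
clock: 27.65
ee_pos: [0.4589, -0.0477, 0.1885]
tool_rot: [-0.0, 0.005, 1.0, 0.0]
wrist_force: [0.6, -0.1, -12.4]
grip_width: 0.176
gripper_force: 68.0
```

The tug reads about 10 N net and the gate held. Now lowering onto the seat, shifting the hook about 4 mm in +x.

Emit:
{"fn": "drive_tool", "kwargs": {"steps": [{"delta_rot":[0,0,0],"delta_pos":[0,0,2],"gripper":1},{"delta_rot":[0,0,0],"delta_pos":[0,0,4],"gripper":1},{"delta_rot":[0,0,0],"delta_pos":[0,0,5],"gripper":1},{"delta_rot":[0,0,0],"delta_pos":[-2,0,6],"gripper":1},{"delta_rot":[0,0,0],"delta_pos":[-2,0,6],"gripper":1},{"delta_rot":[0,0,0],"delta_pos":[-0.5,0,5],"gripper":1},{"delta_rot":[0,0,0],"delta_pos":[0,0,4],"gripper":1},{"delta_rot":[0,0,0],"delta_pos":[0,0,2],"gripper":1},{"delta_rot":[0,0,0],"delta_pos":[0,0,0],"gripper":1},{"delta_rot":[0,0,0],"delta_pos":[0,0,0],"gripper":1}]}}

```text
clock: 28.65
ee_pos: [0.4635, -0.0478, 0.1547]
tool_rot: [0.0, 0.005, 1.0, -0.0]
wrist_force: [0.2, 0.6, -2.4]
grip_width: 0.175
gripper_force: 68.9
```

Emit:
{"fn": "drive_tool", "kwargs": {"steps": [{"delta_rot":[0,0,0],"delta_pos":[0,0,0.3],"gripper":1},{"delta_rot":[0,0,0],"delta_pos":[0,0,0.3],"gripper":1},{"delta_rot":[0,0,0],"delta_pos":[0,0,0.2],"gripper":1},{"delta_rot":[0,0,0],"delta_pos":[0,0,0.2],"gripper":1},{"delta_rot":[0,0,0],"delta_pos":[0,0,0],"gripper":1},{"delta_rot":[0,0,0],"delta_pos":[0,0,0],"gripper":1},{"delta_rot":[0,0,0],"delta_pos":[0,0,0],"gripper":1},{"delta_rot":[0,0,0],"delta_pos":[0,0,0],"gripper":1},{"delta_rot":[0,0,0],"delta_pos":[0,0,0],"gripper":1},{"delta_rot":[0,0,0],"delta_pos":[0,0,0],"gripper":1}]}}

```text
clock: 29.65
ee_pos: [0.4634, -0.0478, 0.1535]
tool_rot: [0.0, 0.005, 1.0, -0.0]
wrist_force: [-0.0, 0.9, -3.5]
grip_width: 0.178
gripper_force: 68.9
```

Emit:
{"fn": "drive_tool", "kwargs": {"steps": [{"delta_rot":[0,0,0],"delta_pos":[0,0,0.2],"gripper":1},{"delta_rot":[0,0,0],"delta_pos":[0,0,0.2],"gripper":1},{"delta_rot":[0,0,0],"delta_pos":[0,0,0.2],"gripper":1},{"delta_rot":[0,0,0],"delta_pos":[0,0,0.2],"gripper":1},{"delta_rot":[0,0,0],"delta_pos":[0,0,0.2],"gripper":1},{"delta_rot":[0,0,0],"delta_pos":[0,0,0],"gripper":1},{"delta_rot":[0,0,0],"delta_pos":[0,0,0],"gripper":1},{"delta_rot":[0,0,0],"delta_pos":[0,0,0],"gripper":1},{"delta_rot":[0,0,0],"delta_pos":[0,0,0],"gripper":1},{"delta_rot":[0,0,0],"delta_pos":[0,0,0],"gripper":1}]}}

```text
clock: 30.65
ee_pos: [0.4634, -0.0478, 0.1525]
tool_rot: [0.0, 0.005, 1.0, -0.0]
wrist_force: [0.3, -0.5, -2.8]
grip_width: 0.181
gripper_force: 68.9
```

Emit:
{"fn": "drive_tool", "kwargs": {"steps": [{"delta_rot":[0,0,0],"delta_pos":[0,0,0.2],"gripper":1},{"delta_rot":[0,0,0],"delta_pos":[0,0,0.2],"gripper":1},{"delta_rot":[0,0,0],"delta_pos":[0,0,0.2],"gripper":1},{"delta_rot":[0,0,0],"delta_pos":[0,0,0.2],"gripper":1},{"delta_rot":[0,0,0],"delta_pos":[0,0,0],"gripper":1},{"delta_rot":[0,0,0],"delta_pos":[0,0,0],"gripper":1},{"delta_rot":[0,0,0],"delta_pos":[0,0,0],"gripper":1},{"delta_rot":[0,0,0],"delta_pos":[0,0,0],"gripper":1},{"delta_rot":[0,0,0],"delta_pos":[0,0,0],"gripper":1},{"delta_rot":[0,0,0],"delta_pos":[0,0,0],"gripper":1}]}}

```text
clock: 31.65
ee_pos: [0.4634, -0.0478, 0.1517]
tool_rot: [0.0, 0.005, 1.0, -0.0]
wrist_force: [0.6, 0.0, -1.5]
grip_width: 0.175
gripper_force: 68.9
```

Emit:
{"fn": "drive_tool", "kwargs": {"steps": [{"delta_rot":[0,0,0],"delta_pos":[0,0,0.2],"gripper":1},{"delta_rot":[0,0,0],"delta_pos":[0,0,0.2],"gripper":1},{"delta_rot":[0,0,0],"delta_pos":[0,0,0.1],"gripper":1},{"delta_rot":[0,0,0],"delta_pos":[0,0,0],"gripper":1},{"delta_rot":[0,0,0],"delta_pos":[0,0,0],"gripper":1},{"delta_rot":[0,0,0],"delta_pos":[0,0,0],"gripper":1},{"delta_rot":[0,0,0],"delta_pos":[0,0,0],"gripper":1},{"delta_rot":[0,0,0],"delta_pos":[0,0,0],"gripper":1},{"delta_rot":[0,0,0],"delta_pos":[0,0,0],"gripper":1},{"delta_rot":[0,0,0],"delta_pos":[0,0,0],"gripper":1}]}}

```text
clock: 32.65
ee_pos: [0.4634, -0.0478, 0.1513]
tool_rot: [0.0, 0.005, 1.0, -0.0]
wrist_force: [0.2, -0.5, 1.6]
grip_width: 0.179
gripper_force: 69.4
```

Emit:
{"fn": "drive_tool", "kwargs": {"steps": [{"delta_rot":[0,0,0],"delta_pos":[0,0,-0.2],"gripper":1},{"delta_rot":[0,0,0],"delta_pos":[0,0,0],"gripper":0.5},{"delta_rot":[0,0,0],"delta_pos":[0,0,0],"gripper":0.45},{"delta_rot":[0,0,0],"delta_pos":[0,0,0],"gripper":0.4},{"delta_rot":[0,0,0],"delta_pos":[0,0,0],"gripper":0.3},{"delta_rot":[0,0,0],"delta_pos":[0,0,0],"gripper":0.2},{"delta_rot":[0,0,0],"delta_pos":[0,0,0],"gripper":0.1},{"delta_rot":[0,0,0],"delta_pos":[0,0,0],"gripper":0},{"delta_rot":[0,0,0],"delta_pos":[0,0,0],"gripper":0},{"delta_rot":[0,0,0],"delta_pos":[0,0,0],"gripper":0}]}}

```text
clock: 33.65
ee_pos: [0.4634, -0.0478, 0.1514]
tool_rot: [0.0, 0.005, 1.0, -0.0]
wrist_force: [0.2, 0.0, -0.3]
grip_width: 0.503
gripper_force: 0.0
```

Run:
```python
from h import *
T=tool(); o=np.zeros((600,800,3),np.uint8)
im=ctrl.snapshot("side")[:,:,::-1]; u,v=np.int32(proj(cam("side"),T[:3,3]-[0,0,.04]))
o[:,:400]=cv2.resize(im[v-45:v+45,u-30:u+30],(400,600),interpolation=cv2.INTER_CUBIC)
for t in ("hook_grip","hook_throat"): print([(np.round(d["position"],4).tolist(),round(d["score"],2)) for d in ctrl.mark_of(t,"side")][:4])
w=ctrl.snapshot("wrist")[:,:,::-1]; o[:300,400:]=cv2.resize(cv2.convertScaleAbs(w,alpha=1.5,beta=20),(400,300),interpolation=cv2.INTER_AREA)
cv2.imwrite("pics/m.png",o); print(ctrl.read_state()["clock"],ctrl.read_state()["grip_width"])
```

```text
[([0.543, 0.1387, 0.0885], 0.94), ([0.3501, 0.1333, 0.0889], 0.89), ([0.352, 0.2435, 0.0906], 0.72), ([0.468, -0.0511, 0.151], 0.6)]
[([0.4656, -0.0523, 0.0706], 0.84), ([0.3487, 0.1355, 0.0016], 0.83), ([0.5418, 0.1316, 0.0067], 0.75), ([0.3537, 0.2414, 0.004], 0.67)]
33.85 0.49946736207746983
```

View pics/m.png

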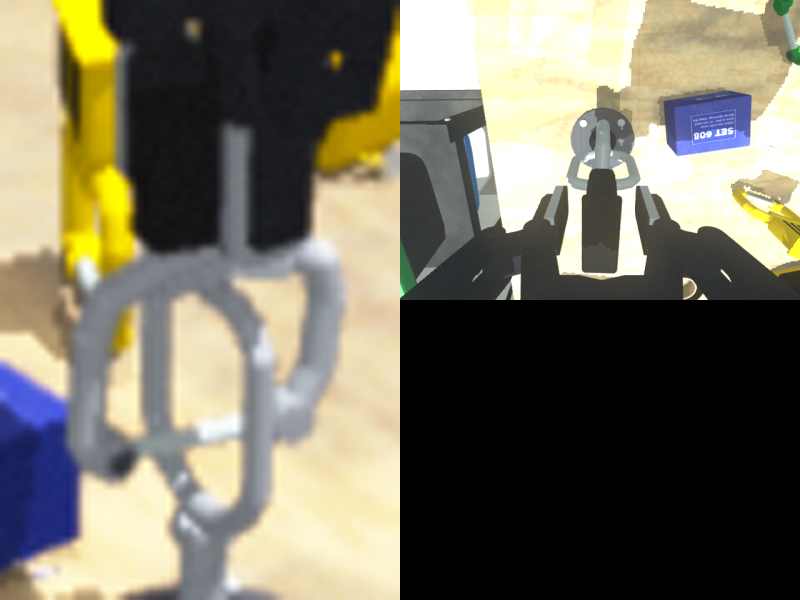

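The hook hangs upright on the bar with the gate shut (pivot (125,458), nose (290,415)), and the pads stand clear of the grip on both sides. Retreating straight up.

Emit:
{"fn": "drive_tool", "kwargs": {"steps": [{"delta_rot":[0,0,0],"delta_pos":[0,0,-5],"gripper":-0.2},{"delta_rot":[0,0,0],"delta_pos":[0,0,-10],"gripper":-0.2},{"delta_rot":[0,0,0],"delta_pos":[0,0,-15],"gripper":-0.2},{"delta_rot":[0,0,0],"delta_pos":[0,0,-15],"gripper":-0.2},{"delta_rot":[0,0,0],"delta_pos":[0,0,-15],"gripper":-0.2},{"delta_rot":[0,0,0],"delta_pos":[0,0,-15],"gripper":-0.2},{"delta_rot":[0,0,0],"delta_pos":[0,0,-15],"gripper":-0.2},{"delta_rot":[0,0,0],"delta_pos":[0,0,-10],"gripper":-0.2},{"delta_rot":[0,0,0],"delta_pos":[0,0,-5],"gripper":-0.2},{"delta_rot":[0,0,0],"delta_pos":[0,0,0],"gripper":-0.2}]}}

```text
clock: 34.85
ee_pos: [0.4635, -0.0478, 0.2569]
tool_rot: [0.0, 0.005, 1.0, -0.0]
wrist_force: [-0.3, -0.4, 0.1]
grip_width: 0.598
gripper_force: 0.0
```

Run:
```python
from h import *
for c in ("side","wrist"):
  ctrl.snapshot(c)
  for t in ("hook_grip","hook_throat","anchor_mid"): print(c,t,[(np.round(d["position"],4).tolist(),round(d["score"],2)) for d in ctrl.mark_of(t,c) if d["position"][1]<.03])
s=ctrl.read_state();print(s["clock"],np.round(s["ee_pos"],3),np.round(s["wrist_force"],1))
```

```text
side hook_grip [([0.4667, -0.0509, 0.1496], 0.75)]
side hook_throat [([0.4638, -0.0505, 0.0699], 0.9)]
side anchor_mid [([0.4579, -0.046, 0.108], 0.92), ([0.4668, -0.049, 0.1478], 0.35)]
wrist hook_grip [([0.4684, -0.0497, 0.1474], 0.71)]
wrist hook_throat []
wrist anchor_mid [([0.4644, -0.0501, 0.1077], 0.93)]
35.25 [ 0.463 -0.048  0.256] [ 0.6  0.  -0.5]
```

Grip at z ≈ 0.149 directly above the throat at z ≈ 0.070, so the hook is hanging upright. Handing in.

```bash
python3 -c "
from plant import ctrl
print(ctrl.hand_in())"
```

```text
the job is handed in; nothing more can be done
None
```

The hook hangs upright on the eye bolt's bar with the gate snapped shut; the 10 N upward tug held, no reading during the job came near the 25 N limit, and the job was handed in at about 35 s.

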